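# Set up the drying hall's fold-down check station

### The job

Set up the check station for the moisture samples: pull both slide-out supports fully out, and only then lower the drop-front flap gently onto them until it lies level. Then put every sample screen that is there onto the flap in the bay of its own colour, slid until its hole drops over that bay's pin, so that it lies flat and square in the bay with its hole end towards the hinge. Leave everything else on the table where it is.

Things in the scene. Friction and masses are not known exactly. Their poses are not given: they have to be found in the camera images.
- station: Check station: brown timber plinth (170 deep, 360 wide, 77 high) with an open orange steel frame above it, up to 260 high and starting about 5 mm behind the hinge. Fixed. Origin on the table straight below the middle of the flap's hinge; its -x is the way the supports slide out and the flap comes down (towards the robot), y runs along the hinge, z up.
- flap (a joint): Drop-front plywood flap, 165 long, 330 wide, 12 thick, 0.45 kg. Hinge line along the station's y, 85 mm above the table, at mid-thickness. 0 = folded up, leaning 20 deg back past upright; 1.92 rad = level, face up, towards the station's -x. Hinge friction 0.3 N m: stays where left while steep, sinks slowly over the last third, and past level (to 2.27) unless pulled-out supports carry it.
- flap_handle (a point): Grip point on the dark steel lug in the middle of the flap's free edge: lug 22 wide (along the hinge), 12 thick, sticking out 45 mm beyond the edge in the flap's plane; this point is 193 mm from the hinge line, 28 mm beyond the edge. Held across its width it can turn between the fingers.
- support_left (a joint): Left (+y) slide-out support, a wooden bar 18 wide running under the flap, 120 mm to the left of the station's middle. 0 = pushed in, 0.12 m = fully out; slides along the station's -x with about 2 N of friction and stays where it is left. Its top carries the level flap.
- support_right (a joint): Right (-y) slide-out support, the same, 120 mm to the right of the station's middle.
- support_left_grip (a point): Grip point in the left support's yellow nose: block 24 deep (pull direction), 22 wide, 40 high, its top 15 mm above this point (78 mm above the table). The nose's middle stands 52 mm in front of the hinge line when pushed in.
- support_right_grip (a point): The same on the right support.
- screen_red: Loose perforated aluminium sample screen, 90 long (its x) x 66 wide (its y) x 5 thick, 0.1 to 0.25 kg, with an upright red grip tab at its middle (36 along x, 14 across y, top 39 mm above the underside). Origin: centre of the underside. May be absent.
- hole_red (a point): Centre, at the underside, of the 15 mm through hole of the red screen, 33 mm from the screen's middle towards its +x end.
- pin_red (a point): Tip of the fixed steel pin (9 mm thick, 11 mm high) in the red bay on the flap's inner face, 50 mm from the hinge. Axes are the flap's: -x to the free edge, y along the hinge, z out of the inner face (up once lowered). The painted red bay (104 x 72) has its centre 33 mm from the pin towards the free edge: the seated screen's middle belongs there, hole end to the hinge. Pins 80 mm apart.
- screen_yellow: Loose perforated aluminium sample screen, 90 long (its x) x 66 wide (its y) x 5 thick, 0.1 to 0.25 kg, with an upright yellow grip tab at its middle (36 along x, 14 across y, top 39 mm above the underside). Origin: centre of the underside. May be absent.
- hole_yellow (a point): Centre, at the underside, of the 15 mm through hole of the yellow screen, 33 mm from the screen's middle towards its +x end.
- pin_yellow (a point): Tip of the fixed steel pin (9 mm thick, 11 mm high) in the yellow bay on the flap's inner face, 50 mm from the hinge. Axes are the flap's: -x to the free edge, y along the hinge, z out of the inner face (up once lowered). The painted yellow bay (104 x 72) has its centre 33 mm from the pin towards the free edge: the seated screen's middle belongs there, hole end to the hinge. Pins 80 mm apart.
- screen_green: Loose perforated aluminium sample screen, 90 long (its x) x 66 wide (its y) x 5 thick, 0.1 to 0.25 kg, with an upright green grip tab at its middle (36 along x, 14 across y, top 39 mm above the underside). Origin: centre of the underside. May be absent.
- hole_green (a point): Centre, at the underside, of the 15 mm through hole of the green screen, 33 mm from the screen's middle towards its +x end.
- pin_green (a point): Tip of the fixed steel pin (9 mm thick, 11 mm high) in the green bay on the flap's inner face, 50 mm from the hinge. Axes are the flap's: -x to the free edge, y along the hinge, z out of the inner face (up once lowered). The painted green bay (104 x 72) has its centre 33 mm from the pin towards the free edge: the seated screen's middle belongs there, hole end to the hinge. Pins 80 mm apart.
- screen_blue: Loose perforated aluminium sample screen, 90 long (its x) x 66 wide (its y) x 5 thick, 0.1 to 0.25 kg, with an upright blue grip tab at its middle (36 along x, 14 across y, top 39 mm above the underside). Origin: centre of the underside. May be absent.
- hole_blue (a point): Centre, at the underside, of the 15 mm through hole of the blue screen, 33 mm from the screen's middle towards its +x end.
- pin_blue (a point): Tip of the fixed steel pin (9 mm thick, 11 mm high) in the blue bay on the flap's inner face, 50 mm from the hinge. Axes are the flap's: -x to the free edge, y along the hinge, z out of the inner face (up once lowered). The painted blue bay (104 x 72) has its centre 33 mm from the pin towards the free edge: the seated screen's middle belongs there, hole end to the hinge. Pins 80 mm apart.
- jar_amber: Bystander: small amber jar, 48 across, 65 high. Leave alone.
- brush: Bystander: hand brush, 170 long, lying. Leave alone.
- bowl: Bystander: steel bowl, 100 across, 45 high. Leave alone.
- can_white: Bystander: white can, 66 across, 100 high. Leave alone.
- mug: Bystander: blue mug, 76 across, 85 high. Leave alone.
Mind the look-alikes: they are no part of the job. Leave any brown look-alike of the screen_green alone.

How it is judged:
By the outcome, as a careful person would: the job done as asked, in the order asked, and still so for the second after the job is handed in, with the robot touching nothing.
Of screen_red, screen_yellow, screen_green, screen_blue only 3 to 4 are there at a start; the rules pass over those that are not, and their reading is None.
At some moment in a run one of screen_red, screen_yellow, screen_green, screen_blue may be knocked a few centimetres aside while the robot is not near it.
It also fails if it takes over 210 s, if anything falls off the work surface, if the arm or the gripper's body presses on something with over 40 N, if the wrist force passes 120 N, or if a joint passes its speed limit or range.

### The arm

A 6-joint arm with a two-finger parallel gripper is mounted at the origin on the work surface. World frame = base frame: x ahead of the robot, y to its left, z up, the work surface at z = 0. Lengths are in mm, angles in rad, forces in N, time in s.
With the tool pointing down it reaches from about 300 to 825 mm from the base axis. Payload 5.4 kg.
Tool frame: the origin (TCP) lies at the centre of the arm's flange, where the gripper is bolted on; the fingertips stand 190 mm ahead of it and the grasp point (between the pads) lies 171 mm ahead of it (r.grasp_offset is the distance from the TCP to the grasp point, in mm); z points along the fingers, y is the line along which they close (so a half turn about z gives the same grasp; the last joint's range is limited). The gripper opens to 92 mm and grips with 3 to 60 N. Pads are 20 mm wide; open, the fingers measure 128 mm over their backs; the gripper's body (75 mm by 189 mm) begins 69 mm behind the grasp point.
Start: joints at [0.894, 0.158, 1.597, -0, 1.386, -0.21], TCP at [258.775, 513.462, 404.701] pointing down, gripper open.
Joint ranges: [-2.91, 2.91], [-0.94, 2.29], [0.18, 2.7], [-1.29, 4.43], [0.17, 2.64], [-3, 3]. Speed limits (rad/s): [2.57, 2.57, 3.14, 3.14, 3.14, 3.14].

### API

Orientations are given as a unit quaternion [w, x, y, z].
In Python, from plant import sensors, viewer, sign_off, r gives the robot as it stands.
- The arm moves only by the shell command python3 -m creep 'ROWS' [FORCE]. ROWS is JSON, one flat list of numbers, 7 for each row, row after row: the shift along the tool's x, y, z in mm, then the turn, a rotation vector about the tool's x, y, z in degrees, then the finger opening in mm, from 0 to 91.9. In form: [x, y, z, wx, wy, wz, grip, x, y, z, wx, wy, wz, grip, ...]. A call has 1 to 20 rows; each row is the pose to reach, as a shift and turn from the pose commanded when the call began, along the tool's axes at that moment; what a row does not reach only later rows make up. A row lasts 1/12 s, in which the tool goes at most 41.7 mm and 7.16 degrees, less where a joint would pass 70% of its speed; a pose out of reach is approached as far as the arm can. A call with a gripper value outside its range is refused whole. The fingers move at their own pace and stop on an object; FORCE is the grip in N (left out, the last holds). Time passes only in rows, so rows that repeat a pose let the fingers close. It gives the time, the measured TCP pose, the force, the opening and the grip force at its end, in the units of the state.
- sensors.sense(): the state, without advancing time (a new reading comes with each control period).
- viewer.capture(name): name is "side" or "top"; returns a dict with "color" (420x560x3 uint8, red, green, blue), "fx", "fy", "cx", "cy" (pixels), "cam_to_world" (4x4, takes a point from camera to world coordinates). Camera axes: x right, y down, z forward; pixel columns grow to the right and rows downward; lengths in mm; the calibration is good to about 2 mm. A picture is of the moment at which its call begins. There is no depth.
- sign_off(): hands the job in; it is judged then, once.
The state is a dict: "time": time; "q": joint angles; "joint_velocities": joint speeds; "effort": joint torques, N m; "ee_pos": TCP position; "ee_rot": TCP orientation; "contact_force": force on the tool from outside, world axes, zero at the start; "torque": the same for the moment, N m; "grip_width": finger opening in mm; "grasp_force": force on a finger pad.
Only numpy, scipy, OpenCV 4.12 (cv2) and the standard library are available. Lean on these libraries where they do the work, as an engineer would, in place of code of your own. Each camera call takes 0.05 s, during which the arm holds its last target. There are 200 camera calls.

## Working session

There is one attempt and no reset: what is moved stays moved. The work goes in short steps, Python scripts to look and compute and a shell command to move; the robot and the scene stay as the last step left them, time stands still between calls to the robot, and variables do not carry over. Pictures are saved under pics/ and viewed, at most 16 in all, crops included, and the job is handed in when it is done.

```bash
ls; mkdir -p pics; cat > h.py <<'E'
import numpy as np,cv2
from scipy.spatial.transform import Rotation as R
from plant import sensors,viewer,sign_off,r
def cap(n):
    return viewer.capture(n)
def save(c,name,roi=None,s=1):
    im=cv2.cvtColor(c["color"],cv2.COLOR_RGB2BGR)
    if roi: im=im[roi[1]:roi[3],roi[0]:roi[2]]
    cv2.imwrite(f"pics/{name}.png",cv2.resize(im,None,fx=s,fy=s,interpolation=cv2.INTER_CUBIC))
def ray(c,u,v):
    T=np.array(c["cam_to_world"]);d=np.array([(u-c["cx"])/c["fx"],(v-c["cy"])/c["fy"],1.])
    return T[:3,3],T[:3,:3]@d
def onz(c,u,v,z):
    o,d=ray(c,u,v);return o+d*(z-o[2])/d[2]
def two(c1,p1,c2,p2):
    o,d=ray(c1,*p1);q,e=ray(c2,*p2)
    s=np.linalg.lstsq(np.c_[d,-e],q-o,rcond=None)[0]
    a,b=o+s[0]*d,q+s[1]*e
    return (a+b)/2,np.linalg.norm(a-b)
def proj(c,p):
    T=np.linalg.inv(np.array(c["cam_to_world"]));x=T[:3,:3]@np.asarray(p,float)+T[:3,3]
    return np.array([c["fx"]*x[0]/x[2]+c["cx"],c["fy"]*x[1]/x[2]+c["cy"]])
def pose():
    s=sensors.sense();q=s["ee_rot"]
    return np.array(s["ee_pos"]),R.from_quat([q[1],q[2],q[3],q[0]])
E
python3 - <<'E'
from h import *
np.set_printoptions(precision=3,suppress=True)
for n in("side","top"):
    c=cap(n);save(c,n+"0",s=1.4);print(n,c["fx"],c["cx"],c["cy"]);print(np.array(c["cam_to_world"]))
print(sensors.sense(),pose()[1].as_matrix(),r.grasp_offset)
E
```

```text
pics
side 399.5293015104344 281.74999711346385 210.33966624251596
[[  -0.729   -0.357    0.583 -437.051]
 [  -0.684    0.367   -0.63   933.41 ]
 [   0.011   -0.859   -0.512  967.683]
 [   0.       0.       0.       1.   ]]
top 509.234889802758 284.87158429566097 200.0270026401956
[[  -0.011   -0.995    0.1    300.162]
 [  -1.       0.012    0.005  -69.507]
 [  -0.006   -0.1     -0.995 1887.742]
 [   0.       0.       0.       1.   ]]
{'time': 0.1, 'q': array([ 0.894,  0.159,  1.598,  0.   ,  1.386, -0.21 ]), 'joint_velocities': array([ 0.   , -0.   , -0.003,  0.002, -0.001, -0.   ]), 'effort': array([ -0.001, -38.651, -32.296,   0.07 ,   0.034,  -0.   ]), 'ee_pos': array([258.618, 513.285, 403.817]), 'ee_rot': array([-0.   ,  0.231,  0.973, -0.001]), 'contact_force': array([-0.348, -0.755, -0.685]), 'torque': array([-0.014,  0.01 ,  0.061]), 'grasp_force': 0.0, 'grip_width': 92.06763780503653} [[-0.893  0.45  -0.001]
 [ 0.45   0.893 -0.001]
 [ 0.    -0.002 -1.   ]] 171.4
```

View pics/side0.png

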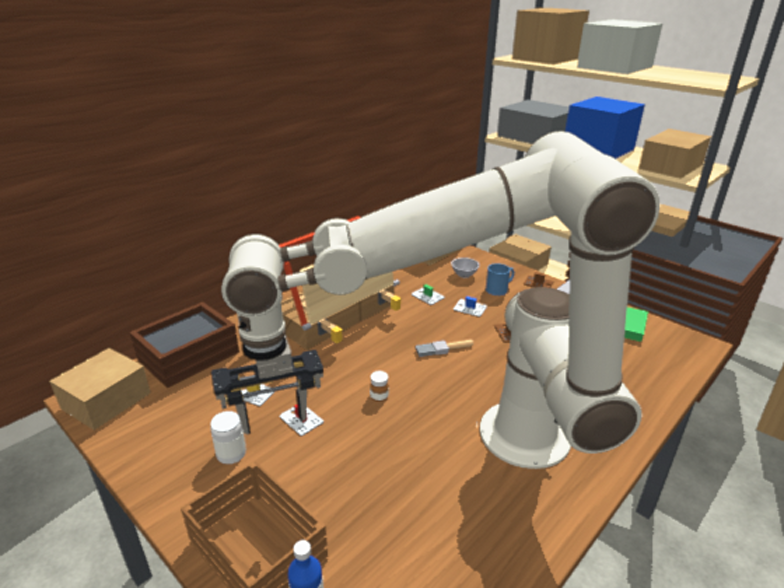

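View pics/top0.png

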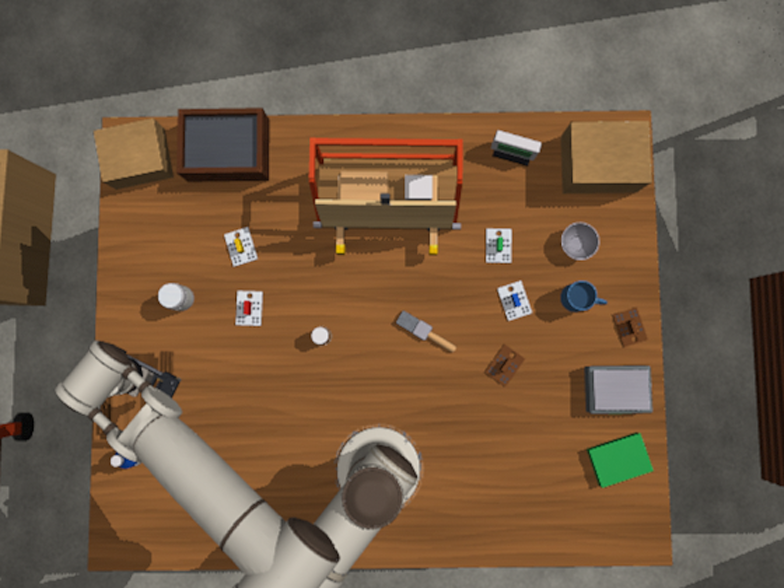

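The side view shows the station behind the arm, with its noses at about (336,333) and (392,299). It also shows screens red (300,412), yellow (257,393), green (428,291) and blue (470,302). In the top view (1.4×) the four screens are red (248,308), yellow (239,246), green (499,244) and blue (515,300), and the noses are at (340,249) and (433,249).

Candidates for mistakes:
- Brown look-alikes at (505,365) and (628,327).
- Green box at (620,460).
- Blue mug at (580,296).
- Blue bottle at (122,462).
- Yellow noses versus the yellow tab.

The ones I want are those on white perforated plates, plus the noses at the station's bars.

```bash
cat >> h.py <<'E'
HS={"red":[((0,150,90),(8,255,255)),((172,150,90),(180,255,255))],"yellow":[((22,150,110),(34,255,255))],"green":[((50,130,60),(80,255,255))],"blue":[((105,150,70),(125,255,255))]}
def blobs(c,col,amin=8):
    h=cv2.cvtColor(c["color"],cv2.COLOR_RGB2HSV);m=0
    for a,b in HS[col]: m=m|cv2.inRange(h,a,b)
    n,l,s,ce=cv2.connectedComponentsWithStats(m)
    return [(int(s[i,4]),ce[i].round(1).tolist(),s[i,:4].tolist()) for i in range(1,n) if s[i,4]>=amin]
E
python3 - <<'E'
from h import *
t=cap("top");s=cap("side")
for k in HS:
    print(k,"T",blobs(t,k));print("   S",blobs(s,k))
save(t,"tcrop",(150,90,400,290),3.2)
E
```

```text
red T [(1085, [273.3, 107.7], [220, 98, 111, 44]), (45, [176.0, 219.4], [174, 215, 5, 10]), (37, [6.4, 305.3], [0, 303, 10, 8])]
   S [(21, [252.3, 155.3], [248, 154, 10, 4]), (112, [212.6, 170.9], [200, 165, 24, 12]), (47, [205.3, 190.8], [203, 186, 6, 10]), (107, [212.9, 217.8], [207, 205, 12, 27]), (10, [211.0, 291.1], [210, 289, 3, 6])]
yellow T [(38, [170.2, 175.0], [168, 170, 6, 10]), (36, [242.5, 177.5], [240, 175, 6, 6]), (37, [309.4, 177.7], [307, 175, 6, 7])]
   S [(38, [282.1, 215.7], [280, 211, 6, 10]), (46, [240.3, 238.3], [237, 233, 7, 11]), (29, [180.7, 276.8], [177, 275, 8, 5])]
green T [(35, [356.5, 174.1], [355, 170, 4, 9]), (1123, [442.9, 328.4], [420, 310, 46, 38])]
   S [(29, [305.2, 206.8], [303, 204, 6, 7]), (278, [453.5, 230.8], [447, 220, 15, 23])]
blue T [(34, [368.4, 213.8], [366, 210, 6, 9]), (40, [91.0, 330.9], [86, 328, 11, 6])]
   S [(1674, [432.5, 88.1], [404, 69, 56, 43]), (41, [335.7, 215.4], [333, 212, 7, 8]), (429, [217.5, 409.4], [206, 397, 23, 23])]
```

View pics/tcrop.png

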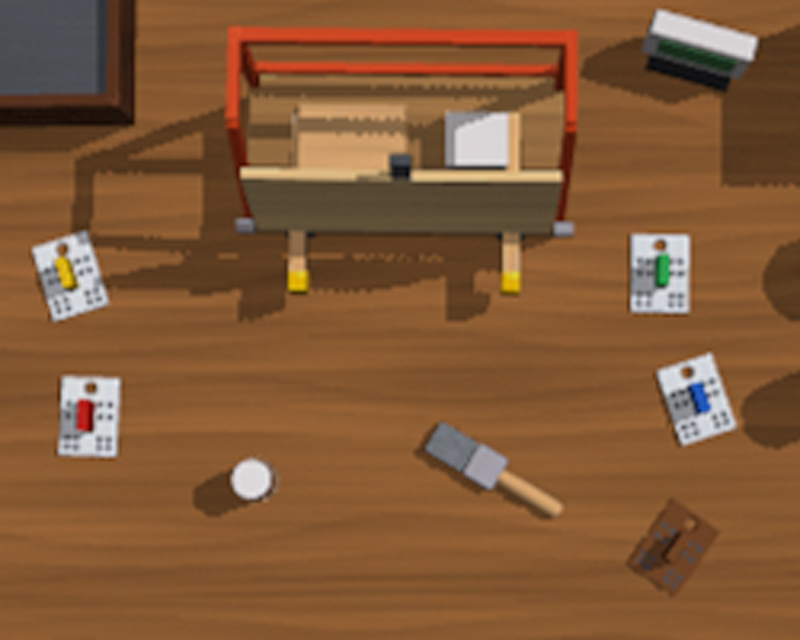

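The crop shows all four white screens with their holes towards the station: yellow hole (63,247), red (91,387), green (660,244), blue (687,371). The noses are at (298,281) and (511,281). The brown look-alike at (672,545) is set aside.

```bash
python3 - <<'E'
from h import *
np.set_printoptions(precision=1,suppress=True)
t=cap("top");s=cap("side")
P={"noseL":((242.5,177.5),(240.3,238.3),78),"noseR":((309.4,177.7),(282.1,215.7),78),
"yellow":((170.2,175),(180.7,276.8),39),"red":((176,219.4),(211,291.1),39),"green":((356.5,174.1),(305.2,206.8),39),"blue":((368.4,213.8),(335.7,215.4),39)}
for k,(a,b,z) in P.items():
    p,e=two(t,a,s,b);print(k,p,"gap",round(e,1),"plane",onz(t,*a,z))
h={"yellow":(63,247),"red":(91,387),"green":(660,244),"blue":(687,371)}
def f(u,v):return (u+.5)/3.2-.5+150,(v+.5)/3.2-.5+90
cen={"yellow":(70,276),"red":(89.5,416.5),"green":(660,274),"blue":(697,399)}
for k in h:
    a=onz(t,*f(*h[k]),5);c=onz(t,*f(*cen[k]),5);d=a-c;print(k,"hole",a,"centre",c,np.linalg.norm(d),np.degrees(np.arctan2(d[1],d[0])))
# white plate minAreaRect
h=cv2.cvtColor(t["color"],cv2.COLOR_RGB2HSV)
for k in cen:
    u,v=map(int,f(*cen[k]));m=((h[...,1]<70)&(h[...,2]>90)).astype(np.uint8);w=np.zeros_like(m);w[v-18:v+19,u-18:u+19]=1
    q=cv2.convexHull(np.argwhere(m&w)[:,::-1].astype(np.float32));rc=cv2.boxPoints(cv2.minAreaRect(q))
    W=np.array([onz(t,*p,5) for p in rc]);e=W[1:3]-W[:2];print(k,W.mean(0),np.linalg.norm(e,axis=1),np.degrees(np.arctan2(e[:,1],e[:,0])))
for n,p in (("lug",(400,165)),("hingeL",(245,226)),("hingeR",(563,229)),("brush",(430,440))): print(n,onz(t,*f(*p),{"lug":282,"brush":15}.get(n,85)))
E
```

```text
noseL [565.7  91.5  62.5] gap 3.5 plane [564.7  91.3  78. ]
noseR [ 563.1 -149.7   61.9] gap 0.6 plane [ 561.1 -148.8   78. ]
yellow [584.6 363.4  20.4] gap 3.2 plane [582.9 360.3  39. ]
red [423.5 341.8  38.1] gap 11.6 plane [419.4 337.4  39. ]
green [ 579.3 -325.3   26.5] gap 1.1 plane [ 577.9 -323.2   39. ]
blue [ 432.3 -365.3   24.6] gap 1.0 plane [ 431.6 -362.7   39. ]
yellow hole [619.  371.8   5. ] centre [584.6 363.2   5. ] 35.44035657480851 14.016198176315168
red hole [454.2 337.4   5. ] centre [420.  338.8   5. ] 34.283000692208994 -2.349821820076558
green hole [ 614.  -326.4    5. ] centre [ 578.6 -325.5    5. ] 35.38997603681235 -1.437142230565882
blue hole [ 464.7 -354.     5. ] centre [ 432.1 -364.6    5. ] 34.34703716147927 18.12627990198982
yellow [585.2 363.2   5. ] [69.3 92.8] [ -73.7 -163. ]
red [420. 339.   5.] [92.8 68.6] [ -2.5 -93.9]
green [ 579.8 -325.9    5. ] [67.3 90.4] [-90.7 178.5]
blue [ 432. -364.    5.] [69.5 92.3] [ -72.2 -163.2]
lug [651.1 -30.4 282. ]
hingeL [626.8 148.9  85. ]
hingeR [ 619.  -207.4   85. ]
brush [387.8 -55.4  15. ]
```

```bash
cat >> h.py <<'E'
def row(x,y,zg,yaw,p=None):
    """shift in tool axes so that grasp point comes to (x,y,zg), tool down, tool y-axis heading yaw deg"""
    P,Q=pose();P=P if p is None else p
    y0=np.radians(yaw);Y=np.array([np.cos(y0),np.sin(y0),0]);Z=np.array([0,0,-1.]);X=np.cross(Y,Z)
    Rt=R.from_matrix(np.c_[X,Y,Z]);d=Q.inv().apply(np.array([x,y,zg+171.4])-P);w=np.degrees((Q.inv()*Rt).as_rotvec())
    print("shift",d.round(1),"turn",w.round(1),"from grasp",(P-[0,0,171.4]).round(1))
E
python3 - <<'E'
from h import *
row(564,91.5,140,89);row(564,91.5,64,89)
E
```

```text
shift [-462.5 -239.3   93.1] turn [ -0.   -0.  -25.7] from grasp [258.7 513.4 233. ]
shift [-462.5 -239.3  169.1] turn [ -0.   -0.  -25.7] from grasp [258.7 513.4 233. ]
```

```bash
python3 -m creep '[-462,-239,93,0,0,-25.7,60,-462,-239,93,0,0,-25.7,60,-462,-239,93,0,0,-25.7,60,-462,-239,93,0,0,-25.7,60,-462,-239,93,0,0,-25.7,60,-462,-239,93,0,0,-25.7,60,-462,-239,93,0,0,-25.7,60,-462,-239,93,0,0,-25.7,60,-462,-239,93,0,0,-25.7,60,-462,-239,93,0,0,-25.7,60,-462,-239,93,0,0,-25.7,60,-462,-239,93,0,0,-25.7,60,-462,-239,93,0,0,-25.7,60,-462,-239,93,0,0,-25.7,60,-462,-239,93,0,0,-25.7,60,-462,-239,93,0,0,-25.7,60]' 30
python3 - <<'E'
from h import *
s=cap("side");t=cap("top")
a=np.vstack([s["color"][130:330,130:360],t["color"][90:290,190:420]])
cv2.imwrite("pics/a1.png",cv2.resize(np.hstack([s["color"][130:330,130:360],t["color"][60:260,190:420]])[...,::-1],None,fx=1.7,fy=1.7,interpolation=cv2.INTER_CUBIC))
row(564,91.5,64,89)
print(blobs(s,"yellow"),blobs(t,"yellow"))
E
```

```text
time: 1.63
ee_pos: [563.5, 92.4, 311.5]
ee_rot: [-0.0, 0.009, 1.0, 0.0]
contact_force: [0.5, -0.0, -0.5]
grip_width: 59.8
grasp_force: 0.0
shift [-0.8 -1.8 76.5] turn [ 0. -0.  0.] from grasp [563.2  93.3 140.5]
[(34, [282.2, 215.6], [280, 211, 6, 10]), (51, [240.3, 238.3], [237, 233, 7, 11]), (70, [180.4, 275.3], [176, 271, 9, 10])] [(39, [170.3, 174.9], [168, 170, 6, 10]), (36, [309.4, 177.6], [307, 175, 6, 7])]
```

View pics/a1.png

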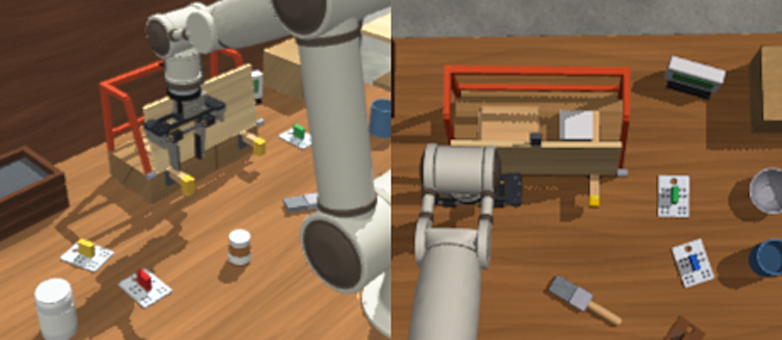

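The gripper stands over the left nose (side view (187,183)) with the flap behind it clear. Next: descend, grip, and check the force.

```bash
python3 -m creep '[0,-1,26,0,0,0,60,-1,-1,52,0,0,0,60,-1,-1,76,0,0,0,60,-1,-1,76,0,0,0,60,-1,-1,76,0,0,0,40,-1,-1,76,0,0,0,10,-1,-1,76,0,0,0,10,-1,-1,76,0,0,0,10,-1,-1,76,0,0,0,10,-1,-1,76,0,0,0,10,-1,-1,76,0,0,0,10]' 30
```

```text
time: 2.65
ee_pos: [565.2, 91.8, 236.7]
ee_rot: [0.001, 0.009, 1.0, 0.001]
contact_force: [-0.3, 5.1, 3.2]
grip_width: 21.8
grasp_force: 30.0
```

```bash
python3 -m creep '[10,0,0,0,0,0,10,20,0,0,0,0,0,10,30,0,0,0,0,0,10,40,0,0,0,0,0,10,50,0,0,0,0,0,10,60,0,0,0,0,0,10,70,0,0,0,0,0,10,80,0,0,0,0,0,10,90,0,0,0,0,0,10,100,0,0,0,0,0,10,108,0,0,0,0,0,10,114,0,0,0,0,0,10,118,0,0,0,0,0,10,120,0,0,0,0,0,10,121,0,0,0,0,0,10,122,0,0,0,0,0,10,122,0,0,0,0,0,10]'
```

```text
time: 4.07
ee_pos: [447.3, 94.1, 237.3]
ee_rot: [0.011, 0.011, 1.0, 0.002]
contact_force: [29.2, 12.0, -26.5]
grip_width: 21.5
grasp_force: 30.0
```

```bash
python3 -m creep '[0,0,0,0,0,0,60,0,0,0,0,0,0,60,0,0,0,0,0,0,60,0,0,-30,0,0,0,60,0,0,-60,0,0,0,60,0,0,-80,0,0,0,60,0,0,-80,0,0,0,60]'
python3 - <<'E'
from h import *
s=cap("side");t=cap("top");print(blobs(s,"yellow"),blobs(t,"yellow"))
row(562,-149.5,150,89)
row(562,-149.5,64,89)
E
```

```text
time: 4.65
ee_pos: [444.3, 93.2, 320.3]
ee_rot: [0.004, 0.009, 1.0, -0.0]
contact_force: [0.3, -0.3, 0.7]
grip_width: 59.7
grasp_force: 0.0
[(35, [282.2, 215.6], [280, 211, 6, 10]), (50, [259.6, 250.1], [256, 245, 7, 11]), (69, [180.3, 275.2], [176, 271, 9, 10])] [(39, [170.3, 174.9], [168, 170, 6, 10]), (36, [309.3, 177.7], [307, 175, 6, 7])]
shift [-123.7 -240.5   -5.2] turn [-0.   0.1 -0.1] from grasp [442.8  93.2 144.6]
shift [-123.6 -240.5   80.8] turn [-0.   0.1 -0.1] from grasp [442.8  93.2 144.6]
```

```bash
python3 -m creep '[-40,-80,-5,0,0,0,60,-70,-140,-5,0,0,0,60,-100,-200,-5,0,0,0,60,-124,-240,-5,0,0,0,60,-124,-240,-5,0,0,0,60,-124,-240,-5,0,0,0,60,-124,-240,-5,0,0,0,60,-124,-240,-5,0,0,0,60,-124,-240,25,0,0,0,60,-124,-240,50,0,0,0,60,-124,-240,80,0,0,0,60,-124,-240,80,0,0,0,60,-124,-240,80,0,0,0,40,-124,-240,80,0,0,0,10,-124,-240,80,0,0,0,10,-124,-240,80,0,0,0,10,-124,-240,80,0,0,0,10,-124,-240,80,0,0,0,10,-124,-240,80,0,0,0,10]' 30
python3 - <<'E'
from h import *
t=cap("top");s=cap("side")
a=onz(s,240.3,238.3,62);b=onz(s,259.6,250.1,62);print(b-a)
E
```

```text
time: 6.33
ee_pos: [562.9, -148.2, 236.9]
ee_rot: [0.001, 0.009, 1.0, 0.001]
contact_force: [0.4, 5.3, 3.9]
grip_width: 21.7
grasp_force: 30.0
[-1.10898284e+02  1.36269397e+00  2.27373675e-13]
```

```bash
python3 -m creep '[10,0,0,0,0,0,10,20,0,0,0,0,0,10,30,0,0,0,0,0,10,40,0,0,0,0,0,10,50,0,0,0,0,0,10,60,0,0,0,0,0,10,70,0,0,0,0,0,10,80,0,0,0,0,0,10,90,0,0,0,0,0,10,100,0,0,0,0,0,10,108,0,0,0,0,0,10,112,0,0,0,0,0,10]'
python3 -m creep '[2,0,0,0,0,0,10,4,0,0,0,0,0,10,4,0,0,0,0,0,10]'
python3 -m creep '[2,0,0,0,0,0,10,4,0,0,0,0,0,10,6,0,0,0,0,0,10,8,0,0,0,0,0,10,8,0,0,0,0,0,10]'
```

```text
time: 7.43
ee_pos: [450.5, -145.8, 236.9]
ee_rot: [0.001, 0.01, 1.0, 0.001]
contact_force: [2.6, 9.0, 6.1]
grip_width: 22.0
grasp_force: 30.0
time: 7.68
ee_pos: [447.8, -145.7, 236.9]
ee_rot: [0.003, 0.01, 1.0, 0.001]
contact_force: [9.6, 9.2, 0.4]
grip_width: 21.9
grasp_force: 30.0
time: 8.1
ee_pos: [443.0, -145.5, 237.5]
ee_rot: [0.011, 0.011, 1.0, 0.001]
contact_force: [34.1, 13.2, -17.5]
grip_width: 22.3
grasp_force: 30.0
```

```bash
python3 -m creep '[0,0,0,0,0,0,60,0,0,0,0,0,0,60,0,0,0,0,0,0,60,0,0,-30,0,0,0,60,0,0,-60,0,0,0,60,0,0,-90,0,0,0,60,60,0,-120,0,0,0,60,100,0,-160,0,0,0,60,120,0,-180,0,0,0,60,140,0,-200,0,0,0,60,140,0,-200,0,0,0,60,140,0,-200,0,0,0,60,140,0,-200,0,0,0,60]'
python3 - <<'E'
from h import *
s=cap("side");t=cap("top");print(blobs(s,"yellow"),blobs(t,"yellow"))
T=blobs(t,"yellow");S=blobs(s,"yellow")
for b in T: print(b[1],onz(t,*b[1],78))
cv2.imwrite("pics/a2.png",cv2.resize(np.hstack([s["color"][130:330,130:360],t["color"][60:260,190:420]])[...,::-1],None,fx=1.7,fy=1.7,interpolation=cv2.INTER_CUBIC))
E
```

```text
time: 9.18
ee_pos: [298.3, -144.3, 435.9]
ee_rot: [0.001, 0.01, 1.0, -0.001]
contact_force: [0.1, -0.1, -0.7]
grip_width: 59.8
grasp_force: 0.0
[(47, [259.5, 250.1], [256, 245, 7, 11]), (70, [180.4, 275.3], [176, 271, 9, 10])] [(39, [170.2, 175.0], [168, 170, 6, 10]), (41, [242.0, 208.6], [239, 206, 7, 6]), (41, [308.9, 209.4], [306, 207, 7, 6])]
[170.2, 175.0] [576.91871863 351.26896364  78.        ]
[242.0, 208.6] [452.70653918  93.38317126  78.        ]
[308.9, 209.4] [ 447.04920602 -145.16244246   78.        ]
```

View pics/a2.png

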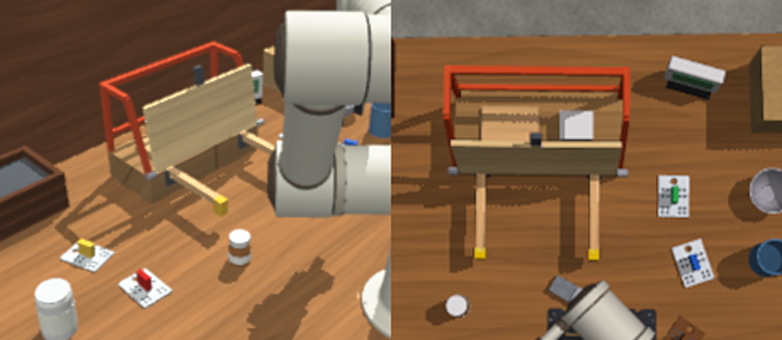

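```bash
python3 - <<'E'
from h import *
np.set_printoptions(precision=1,suppress=True)
s=cap("side");t=cap("top")
out={}
for n,c,(a,b,w,e) in (("side",s,(225,150,290,240)),("top",t,(240,120,310,170))):
    v=cv2.cvtColor(c["color"],cv2.COLOR_RGB2HSV);m=cv2.inRange(v,(0,0,0),(180,255,75))[b:e,a:w] if n=="top" else cv2.inRange(v,(0,0,0),(180,110,95))[b:e,a:w]
    k,l,st,ce=cv2.connectedComponentsWithStats(m);print(n,[(st[i].tolist(),(ce[i]+[a,b]).round(1).tolist()) for i in range(1,k) if st[i,4]>8])
cv2.imwrite("pics/a3.png",np.hstack([cv2.resize(s["color"][150:250,200:300],(400,400),interpolation=2),cv2.resize(t["color"][110:210,220:320],(400,400),interpolation=2)])[...,::-1])
E
```

```text
side [([18, 18, 8, 12, 70], [246.4, 173.6]), ([55, 28, 2, 6, 10], [280.4, 180.2]), ([55, 38, 4, 3, 10], [281.5, 188.8]), ([44, 59, 8, 9, 40], [271.3, 213.5]), ([62, 72, 3, 18, 34], [288.5, 231.4]), ([1, 81, 8, 9, 42], [228.5, 235.3])]
top [([32, 21, 7, 5, 30], [274.7, 142.9]), ([50, 22, 18, 1, 18], [298.5, 142.0]), ([48, 27, 16, 1, 16], [295.5, 147.0]), ([6, 42, 40, 3, 75], [265.5, 162.5]), ([47, 42, 20, 4, 24], [298.0, 163.1])]
```

View pics/a3.png

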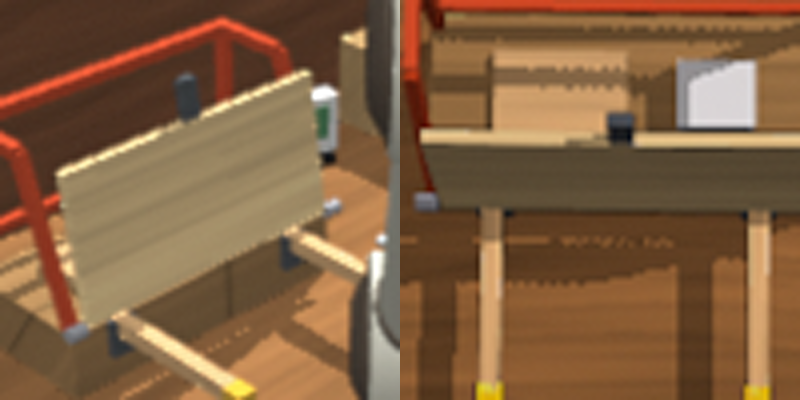

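```bash
python3 - <<'E'
from h import *
np.set_printoptions(precision=1,suppress=True)
s=cap("side");t=cap("top")
print("tip",two(t,(275,139.2),s,(246.5,169.2)))
print("base front",two(t,(275,144.8),s,(246.8,179)))
print("hingeL",two(t,(226.3,160.2),s,(219,233.2)),"TL corner",two(t,(225.5,143),s,(215,193.5)))
for th in(0,.1,.2,.3):
    a=np.radians(20)-th;P=[622+210*np.sin(a),-30,85+210*np.cos(a)];print(th,P,proj(t,P),proj(s,P))
E
```

```text
tip (array([654. , -33. , 292.1]), np.float64(3.682427749795461))
base front (array([646.6, -29.9, 251.8]), np.float64(2.151091975206365))
hingeL (array([625.9, 147.5,  85.6]), np.float64(2.8914956436515116)) TL corner (array([653.8, 130.5, 245.5]), np.float64(3.6815496432489088))
0 [np.float64(693.8242300983904), -30, np.float64(282.33545036504074)] [274.4 128.1] [238.9 168.6]
0.1 [np.float64(673.7647358803032), -30, np.float64(288.52005335898093)] [274.4 133.8] [242.2 168.7]
0.2 [np.float64(653.1880255324468), -30, np.float64(292.6711512545434)] [274.5 139.8] [245.6 169.3]
0.3 [np.float64(632.2996947428607), -30, np.float64(294.7472676537263)] [274.5 146.2] [249.2 170.4]
```

```bash
python3 - <<'E'
from h import *
row(650.5,-31,350,88.7);row(650.5,-31,276,88.7)
E
```

```text
shift [-349.5  119.3  -87.3] turn [ 0.1 -0.1  0.3] from grasp [ 298.8 -144.   263.2]
shift [-349.6  119.1  -13.3] turn [ 0.1 -0.1  0.3] from grasp [ 298.8 -144.   263.2]
```

```bash
python3 -m creep '[0,0,-40,0,0,0,60,-35,12,-80,0,0,0,60,-70,24,-87,0,0,0,60,-110,36,-87,0,0,0,60,-150,50,-87,0,0,0,60,-190,62,-87,0,0,0,60,-230,76,-87,0,0,0,60,-270,90,-87,0,0,0,60,-310,104,-87,0,0,0,60,-350,119,-87,0,0,0.3,60,-350,119,-87,0,0,0.3,60,-350,119,-87,0,0,0.3,60,-350,119,-60,0,0,0.3,60,-350,119,-35,0,0,0.3,60,-350,119,-13,0,0,0.3,60,-350,119,-13,0,0,0.3,60,-350,119,-13,0,0,0.3,60]'
python3 - <<'E'
from h import *
row(650.5,-31,276,88.7)
s=cap("side");cv2.imwrite("pics/a4.png",cv2.resize(s["color"][100:250,180:330],(600,600),interpolation=2)[...,::-1])
E
```

```text
time: 10.9
ee_pos: [649.9, -31.6, 447.5]
ee_rot: [-0.002, 0.012, 1.0, 0.0]
contact_force: [0.1, -0.1, 0.5]
grip_width: 59.8
grasp_force: 0.0
shift [-0.6  0.6  0.1] turn [ 0.  -0.2 -0.1] from grasp [649.9 -31.6 276.1]
```

View pics/a4.png

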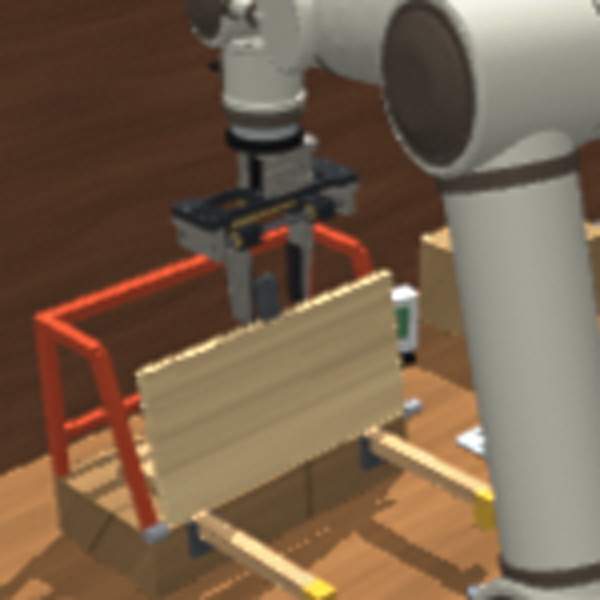

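The lug (265,290) stands between the fingers. Close gently.

```bash
python3 -m creep '[0,0,0,0,0,0,40,0,0,0,0,0,0,20,0,0,0,0,0,0,10,0,0,0,0,0,0,10,0,0,0,0,0,0,10,0,0,0,0,0,0,10,0,0,0,0,0,0,10]' 15
python3 - <<'E'
import numpy as np
for a0 in (8.5,-41.5):
    s,c=np.sin(np.radians(a0)),np.cos(np.radians(a0))
    print([(round(a,1),round(193*(s-np.sin(np.radians(a)))),round(193*(c-np.cos(np.radians(a))))) for a in np.arange(a0,-91,-2.5)])
E
```

```text
time: 11.53
ee_pos: [650.6, -30.4, 449.1]
ee_rot: [0.0, 0.011, 1.0, 0.001]
contact_force: [-0.6, 4.8, 1.5]
grip_width: 22.1
grasp_force: 15.0
[(np.float64(8.5), 0, 0), (np.float64(6.0), 8, -1), (np.float64(3.5), 17, -2), (np.float64(1.0), 25, -2), (np.float64(-1.5), 34, -2), (np.float64(-4.0), 42, -2), (np.float64(-6.5), 50, -1), (np.float64(-9.0), 59, 0), (np.float64(-11.5), 67, 2), (np.float64(-14.0), 75, 4), (np.float64(-16.5), 83, 6), (np.float64(-19.0), 91, 8), (np.float64(-21.5), 99, 11), (np.float64(-24.0), 107, 15), (np.float64(-26.5), 115, 18), (np.float64(-29.0), 122, 22), (np.float64(-31.5), 129, 26), (np.float64(-34.0), 136, 31), (np.float64(-36.5), 143, 36), (np.float64(-39.0), 150, 41), (np.float64(-41.5), 156, 46), (np.float64(-44.0), 163, 52), (np.float64(-46.5), 169, 58), (np.float64(-49.0), 174, 64), (np.float64(-51.5), 180, 71), (np.float64(-54.0), 185, 77), (np.float64(-56.5), 189, 84), (np.float64(-59.0), 194, 91), (np.float64(-61.5), 198, 99), (np.float64(-64.0), 202, 106), (np.float64(-66.5), 206, 114), (np.float64(-69.0), 209, 122), (np.float64(-71.5), 212, 130), (np.float64(-74.0), 214, 138), (np.float64(-76.5), 216, 146), (np.float64(-79.0), 218, 154), (np.float64(-81.5), 219, 162), (np.float64(-84.0), 220, 171), (np.float64(-86.5), 221, 179), (np.float64(-89.0), 221, 188)]
[(np.float64(-41.5), 0, 0), (np.float64(-44.0), 6, 6), (np.float64(-46.5), 12, 12), (np.float64(-49.0), 18, 18), (np.float64(-51.5), 23, 24), (np.float64(-54.0), 28, 31), (np.float64(-56.5), 33, 38), (np.float64(-59.0), 38, 45), (np.float64(-61.5), 42, 52), (np.float64(-64.0), 46, 60), (np.float64(-66.5), 49, 68), (np.float64(-69.0), 52, 75), (np.float64(-71.5), 55, 83), (np.float64(-74.0), 58, 91), (np.float64(-76.5), 60, 99), (np.float64(-79.0), 62, 108), (np.float64(-81.5), 63, 116), (np.float64(-84.0), 64, 124), (np.float64(-86.5), 65, 133), (np.float64(-89.0), 65, 141)]
```

```bash
python3 -m creep '[8,0,-1,0,0,0,10,17,0,-2,0,0,0,10,25,0,-2,0,0,0,10,34,0,-2,0,0,0,10,42,0,-2,0,0,0,10,50,0,-1,0,0,0,10,59,0,0,0,0,0,10,67,0,2,0,0,0,10]'

```

```text
time: 12.2
ee_pos: [583.6, -28.7, 448.0]
ee_rot: [0.002, 0.011, 1.0, 0.001]
contact_force: [2.0, 5.3, 5.1]
grip_width: 21.5
grasp_force: 15.0
```

Forces are low and the lug is tracking. Continue the arc.

```bash
python3 -m creep '[8,0,2,0,0,0,10,16,0,4,0,0,0,10,24,0,6,0,0,0,10,32,0,9,0,0,0,10,40,0,13,0,0,0,10,48,0,16,0,0,0,10,55,0,20,0,0,0,10,62,0,24,0,0,0,10,69,0,29,0,0,0,10,76,0,34,0,0,0,10,83,0,39,0,0,0,10,89,0,44,0,0,0,10]'
python3 -c "
from h import *
row(622+193*np.sin(np.radians(-41.5)),-27,85+193*np.cos(np.radians(-41.5)),88.7)"
```

```text
time: 13.2
ee_pos: [494.2, -26.7, 403.9]
ee_rot: [0.0, 0.011, 1.0, 0.001]
contact_force: [-3.9, 5.7, 6.3]
grip_width: 21.9
grasp_force: 15.0
shift [ 0.1 -0.3  3. ] turn [ 0.2  0.  -0. ] from grasp [494.2 -26.7 232.5]
```

```bash
python3 -m creep '[6,0,7,0,0,0,10,12,0,13,0,0,0,10,18,0,19,0,0,0,10,23,0,25,0,0,0,10,28,0,32,0,0,0,10,33,0,39,0,0,0,10,38,0,46,0,0,0,10,42,0,53,0,0,0,10,46,0,61,0,0,0,10,49,0,69,0,0,0,10,52,0,76,0,0,0,10,55,0,84,0,0,0,10,58,0,92,0,0,0,10,60,0,100,0,0,0,10]'
python3 -m creep '[2,0,8,0,0,0,10,3,0,16,0,0,0,10,4,0,24,0,0,0,10,5,0,31,0,0,0,10,5,0,37,0,0,0,10,5,0,37,0,0,0,10]'
python3 -c "
from h import *
row(622-193,-26,85,88.7)"
```

```text
time: 14.37
ee_pos: [433.4, -25.4, 301.8]
ee_rot: [-0.002, 0.012, 1.0, 0.002]
contact_force: [-4.4, 5.6, 2.5]
grip_width: 22.0
grasp_force: 15.0
time: 14.87
ee_pos: [427.9, -25.3, 263.5]
ee_rot: [-0.003, 0.012, 1.0, 0.002]
contact_force: [-4.0, 4.6, -2.0]
grip_width: 22.0
grasp_force: 15.0
shift [-1.2 -0.7  7.1] turn [ 0.2 -0.4 -0. ] from grasp [427.9 -25.3  92.1]
```

```bash
python3 -m creep '[0,0,1,0,0,0,10,0,0,2,0,0,0,10,0,0,3,0,0,0,10,0,0,4,0,0,0,10,0,0,5,0,0,0,10,0,0,5,0,0,0,10]'
python3 -m creep '[0,0,1,0,0,0,10,0,0,2,0,0,0,10,0,0,2,0,0,0,10]'
python3 -m creep '[0,0,1,0,0,0,10,0,0,2,0,0,0,10,0,0,2,0,0,0,10]'
```

```text
time: 15.37
ee_pos: [427.8, -25.2, 259.2]
ee_rot: [-0.004, 0.012, 1.0, 0.002]
contact_force: [-6.1, 4.1, -1.7]
grip_width: 21.8
grasp_force: 15.0
time: 15.62
ee_pos: [427.8, -25.2, 257.1]
ee_rot: [-0.004, 0.012, 1.0, 0.002]
contact_force: [-6.2, 4.2, -1.0]
grip_width: 22.0
grasp_force: 15.0
time: 15.87
ee_pos: [427.8, -25.2, 255.1]
ee_rot: [-0.004, 0.012, 1.0, 0.002]
contact_force: [-6.7, 4.0, -1.1]
grip_width: 22.2
grasp_force: 15.0
```

```bash
python3 -m creep '[0,0,1,0,0,0,10,0,0,2,0,0,0,10,0,0,2,0,0,0,10]'
python3 -m creep '[0,0,1,0,0,0,10,0,0,2,0,0,0,10,0,0,2,0,0,0,10]'
```

```text
time: 16.12
ee_pos: [427.8, -25.2, 253.1]
ee_rot: [-0.004, 0.012, 1.0, 0.002]
contact_force: [-6.2, 3.4, -0.9]
grip_width: 21.8
grasp_force: 15.0
time: 16.37
ee_pos: [427.8, -25.2, 251.1]
ee_rot: [-0.004, 0.012, 1.0, 0.002]
contact_force: [-6.9, 4.3, -1.2]
grip_width: 21.6
grasp_force: 15.0
```

```bash
python3 - <<'E'
from h import *
s=cap("side");cv2.imwrite("pics/a5.png",cv2.resize(s["color"][160:310,180:330],(600,600),interpolation=2)[...,::-1])
E
```

```text
(no output)
```

View pics/a5.png

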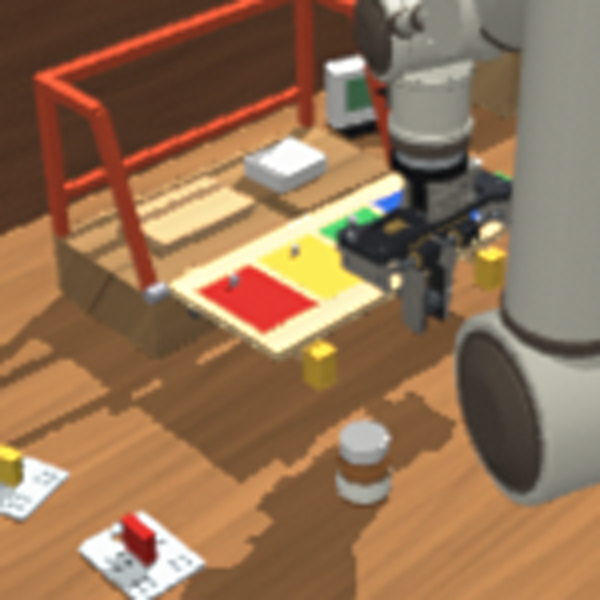

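The flap is near level: bays from +y are red, yellow, green, blue, and its front left corner is at (278,352). I'll keep lowering in small steps until the supports take it.

```bash
python3 - <<'E'
from h import *
s=cap("side");o,d=ray(s,180+277/4,160+353/4)
print([ (o+d*(x-o[0])/d[0]).round(1).tolist() for x in (455,461)])
E
python3 -m creep '[0,0,1,0,0,0,10,0,0,2,0,0,0,10,0,0,2,0,0,0,10]'
python3 -m creep '[0,0,1,0,0,0,10,0,0,2,0,0,0,10,0,0,2,0,0,0,10]'
```

```text
[[455.0, 142.2, 96.7], [461.0, 136.9, 90.8]]
time: 16.72
ee_pos: [427.8, -25.2, 249.1]
ee_rot: [-0.004, 0.012, 1.0, 0.002]
contact_force: [-5.0, 4.0, -1.6]
grip_width: 22.0
grasp_force: 15.0
time: 16.97
ee_pos: [427.9, -25.2, 247.5]
ee_rot: [-0.004, 0.012, 1.0, 0.002]
contact_force: [-7.1, 5.4, 2.2]
grip_width: 22.0
grasp_force: 15.0
```

```bash
python3 -m creep '[0,0,1,0,0,0,10,0,0,2,0,0,0,10,0,0,2,0,0,0,10]'
```

```text
time: 17.22
ee_pos: [428.3, -25.3, 247.0]
ee_rot: [-0.004, 0.011, 1.0, 0.002]
contact_force: [-12.6, 7.6, 15.9]
grip_width: 21.8
grasp_force: 15.0
```

```bash
python3 -m creep '[0,0,0,0,0,0,60,0,0,0,0,0,0,60,0,0,0,0,0,0,60,0,0,-20,0,0,0,60,0,0,-50,0,0,0,60,0,0,-90,0,0,0,60,40,0,-120,0,0,0,60,80,0,-150,0,0,0,60,120,0,-180,0,0,0,60,120,0,-200,0,0,0,60,120,0,-200,0,0,0,60]'
python3 - <<'E'
from h import *
t=cap("top");s=cap("side")
a=cv2.resize(t["color"][125:225,145:405],None,fx=3.05,fy=3.05,interpolation=2);b=cv2.resize(s["color"][180:275,170:417],(793,305),interpolation=2)[:290]
cv2.imwrite("pics/a6.png",np.vstack([a,np.hstack([b])])[:, :793,::-1] if False else np.vstack([a[:,:793],b])[...,::-1])
for k in HS: print(k,blobs(t,k,15),blobs(s,k,15))
E
```

```text
time: 18.13
ee_pos: [308.0, -23.5, 453.4]
ee_rot: [0.006, 0.012, 1.0, -0.003]
contact_force: [0.6, -0.0, 1.0]
grip_width: 60.2
grasp_force: 0.0
red [(1116, [272.3, 108.4], [220, 98, 111, 60]), (550, [241.7, 183.5], [232, 169, 21, 29]), (45, [176.0, 219.4], [174, 215, 5, 10]), (86, [4.2, 307.0], [0, 303, 10, 10])] [(1524, [226.8, 183.9], [188, 154, 92, 78]), (245, [243.9, 234.6], [230, 227, 29, 16]), (60, [214.0, 294.0], [210, 288, 9, 13])]
yellow [(564, [264.4, 183.3], [255, 169, 20, 29]), (40, [170.2, 174.9], [168, 170, 6, 10]), (33, [242.0, 209.1], [239, 207, 7, 5]), (32, [308.7, 210.0], [306, 208, 7, 5])] [(209, [259.2, 226.7], [246, 219, 27, 16]), (22, [302.0, 225.1], [300, 222, 6, 7]), (40, [259.5, 251.0], [257, 246, 6, 11]), (70, [180.4, 275.3], [176, 271, 9, 10])]
green [(523, [287.0, 183.7], [278, 170, 19, 28]), (35, [356.5, 174.1], [355, 170, 4, 9]), (1121, [442.9, 328.3], [420, 310, 46, 38])] [(170, [273.5, 219.1], [261, 213, 25, 13]), (490, [448.4, 230.1], [435, 218, 27, 25])]
blue [(515, [309.3, 183.9], [300, 170, 20, 28]), (34, [368.4, 213.8], [366, 210, 6, 9]), (170, [91.9, 325.2], [83, 318, 17, 16])] [(1998, [429.9, 90.7], [403, 69, 57, 46]), (155, [286.8, 212.1], [275, 206, 24, 13]), (429, [217.5, 409.4], [206, 397, 23, 23])]
```

View pics/a6.png

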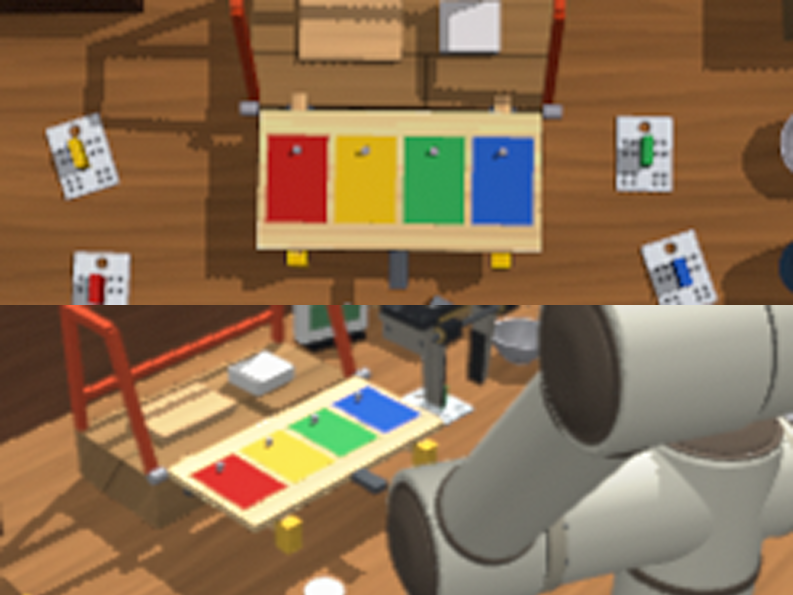

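The flap lies level on both supports, and all four screens are unmoved. The pins show in the top crop at (297,149), (363,150), (433,151) and (503,152). Next I measure the bays and pins in both views.

```bash
python3 - <<'E'
from h import *
np.set_printoptions(precision=1,suppress=True)
t=cap("top");s=cap("side")
def rect(c,col,big):
    h=cv2.cvtColor(c["color"],cv2.COLOR_RGB2HSV);m=0
    for a,b in HS[col]: m=m|cv2.inRange(h,a,b)
    n,l,st,ce=cv2.connectedComponentsWithStats(m)
    i=[i for i in range(1,n) if np.hypot(*(ce[i]-big))<8][0]
    cn=max(cv2.findContours((l==i).astype(np.uint8),cv2.RETR_EXTERNAL,cv2.CHAIN_APPROX_NONE)[0],key=len)
    return cv2.convexHull(cn)
B={"red":((241.7,183.5),(243.9,234.6)),"yellow":((264.4,183.3),(259.2,226.7)),"green":((287,183.7),(273.5,219.1)),"blue":((309.3,183.9),(286.8,212.1))}
pin={"red":(297,149),"yellow":(363,150),"green":(433,151),"blue":(503,152)}
ps={"red":(220,466),"yellow":(269,442),"green":(314,419),"blue":(358,397)}
for k,(a,b) in B.items():
    q=cv2.minAreaRect(rect(t,k,a));m=cv2.moments(rect(s,k,b));cs=(m["m10"]/m["m00"],m["m01"]/m["m00"])
    p=onz(t,*q[0],91);u=(pin[k][0]/3.05+145,pin[k][1]/3.05+125);v=(ps[k][0]*247/793+170,(ps[k][1]-305)*95/305+180)
    print(k,"bay",p,q[1],q[2],"tri",two(t,q[0],s,cs)[0],"pin",onz(t,*u,102),two(t,u,s,v)[0])
E
```

```text
red bay [542.6  92.6  91. ] (19.39410972595215, 28.424955368041992) 2.12109637260437 tri [541.7  91.9  92.3] pin [574.2  89.5 102. ] [574.6  89.6  95.9]
yellow bay [542.1  11.8  91. ] (28.0, 19.0) 90.0 tri [541.   10.9  91.1] pin [572.1  12.8 102. ] [571.5  11.8  96.7]
green bay [539.3 -68.2  91. ] (27.0, 18.0) 90.0 tri [538.5 -68.7  92.2] pin [570.  -68.5 102. ] [570.4 -69.   95.4]
blue bay [ 538.4 -148.2   91. ] (27.0, 19.0) 90.0 tri [ 537.4 -148.8   92. ] pin [ 567.8 -149.7  102. ] [ 568.4 -150.4   94.9]
```

```bash
python3 - <<'E'
from h import *
t=cap("top");print("can",onz(t,123,211,100))
row(420,339,110,87.5);row(420,339,29,87.5)
E
```

```text
can [447.28070628 511.45779592 100.        ]
shift [-102.   364.8  164.2] turn [ 0.1 -0.1  1.2] from grasp [309.9 -23.5 274. ]
shift [-102.2  364.7  245.2] turn [ 0.1 -0.1  1.2] from grasp [309.9 -23.5 274. ]
```

```bash
python3 -m creep '[-10,38,0,0,0,0,60,-20,76,0,0,0,0,60,-31,110,20,0,0,0,60,-41,146,40,0,0,0,60,-51,182,60,0,0,0,60,-61,218,80,0,0,0,60,-72,255,110,0,0,1.2,60,-82,290,130,0,0,1.2,60,-92,328,150,0,0,1.2,60,-102,365,164,0,0,1.2,50,-102,365,164,0,0,1.2,50,-102,365,164,0,0,1.2,50,-102,365,164,0,0,1.2,50,-102,365,164,0,0,1.2,50]' 20
python3 - <<'E'
from h import *
row(420,339,29,87.5)
s=cap("side");cv2.imwrite("pics/a7.png",cv2.resize(s["color"][210:310,150:270],None,fx=5,fy=5,interpolation=2)[...,::-1])
E
```

```text
time: 19.55
ee_pos: [420.0, 338.4, 282.1]
ee_rot: [-0.001, 0.022, 1.0, -0.001]
contact_force: [-1.4, 0.3, -0.3]
grip_width: 50.1
grasp_force: 0.0
shift [-0.1  0.7 81.7] turn [-0.1 -0.1 -0.1] from grasp [420.  338.4 110.7]
```

View pics/a7.png

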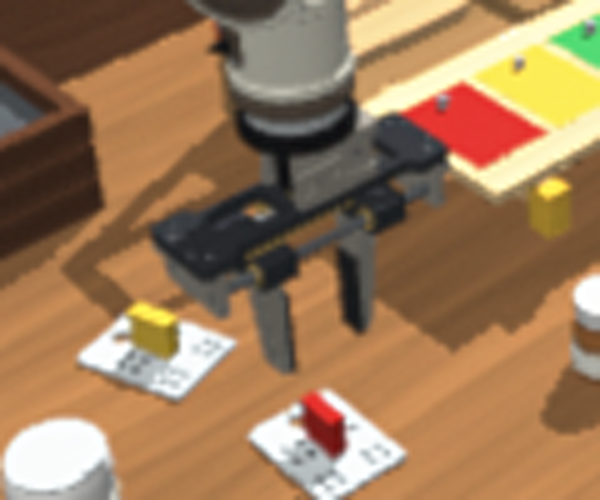

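The gripper is over the red tab (323,420), with the fingers astride in y. Descend, grip, and lift.

```bash
python3 -m creep '[0,0.5,30,0,0,0,50,0,0.5,60,0,0,0,50,0,0.5,82,0,0,0,50,0,0.5,82,0,0,0,50,0,0.5,82,0,0,0,30,0,0.5,82,0,0,0,8,0,0.5,82,0,0,0,8,0,0.5,82,0,0,0,8,0,0.5,82,0,0,0,8,0,0.5,82,0,0,0,8]' 20
python3 -m creep '[0,0,-10,0,0,0,8,0,0,-40,0,0,0,8,0,0,-80,0,0,0,8,0,0,-120,0,0,0,8,0,0,-145,0,0,0,8,0,0,-145,0,0,0,8]'
python3 -c "
from h import *
row(542.8,92,150,88.8);row(542.8,92,120,88.8)"
```

```text
time: 20.43
ee_pos: [420.6, 339.8, 201.7]
ee_rot: [0.001, 0.022, 1.0, 0.0]
contact_force: [-0.3, -0.3, 5.5]
grip_width: 13.9
grasp_force: 20.0
time: 20.93
ee_pos: [421.8, 340.5, 353.3]
ee_rot: [0.006, 0.022, 1.0, 0.003]
contact_force: [1.7, 0.3, -1.3]
grip_width: 13.8
grasp_force: 20.0
shift [-131.5 -243.1   31.9] turn [ 0.3  0.6 -1.3] from grasp [421.8 340.5 181.9]
shift [-131.2 -243.3   61.9] turn [ 0.3  0.6 -1.3] from grasp [421.8 340.5 181.9]
```

```bash
python3 -m creep '[-15,-30,0,0,0,0,8,-33,-60,0,0,0,0,8,-50,-92,0,0,0,0,8,-68,-125,0,0,0,0,8,-85,-158,0,0,0,0,8,-102,-190,0,0,0,-0.6,8,-118,-220,10,0,0,-1.3,8,-131,-243,20,0,0,-1.3,8,-131,-243,25,0,0,-1.3,8,-131,-243,25,0,0,-1.3,8,-131,-243,25,0,0,-1.3,8,-131,-243,25,0,0,-1.3,8]'
python3 - <<'E'
from h import *
row(542.8,92,150,88.8);row(542.8,92,122,88.8)
t=cap("top");s=cap("side")
cv2.imwrite("pics/a8.png",np.hstack([cv2.resize(s["color"][180:260,190:290],(500,400),interpolation=2),cv2.resize(t["color"][150:210,210:255],(300,400),interpolation=2)])[...,::-1])
E
```

```text
time: 21.93
ee_pos: [539.8, 91.9, 320.6]
ee_rot: [-0.0, 0.01, 1.0, 0.0]
contact_force: [0.1, 0.3, -1.8]
grip_width: 14.1
grasp_force: 20.0
shift [-3.   0.1 -0.8] turn [ 0. -0.  0.] from grasp [539.8  91.9 149.2]
shift [-3.   0.1 27.2] turn [ 0. -0.  0.] from grasp [539.8  91.9 149.2]
```

View pics/a8.png

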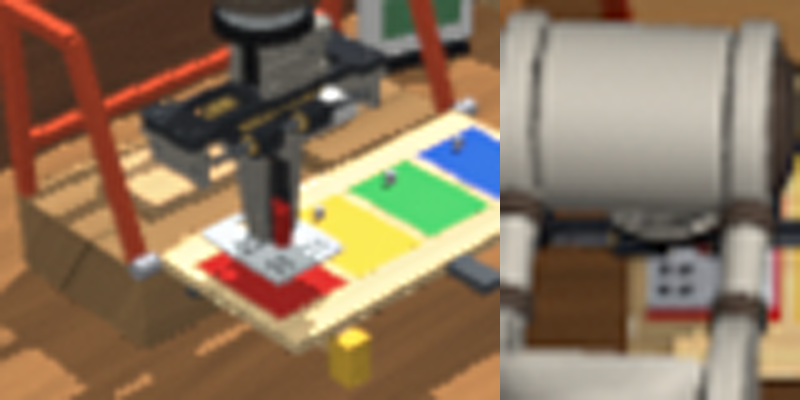

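The red screen is held above its bay, square with it. Lower it over the pin and watch the force.

```bash
python3 -m creep '[-3,0,8,0,0,0,8,-3,0,15,0,0,0,8,-3,0,15,0,0,0,8,-3,0,18,0,0,0,8,-3,0,20,0,0,0,8,-3,0,22,0,0,0,8,-3,0,22,0,0,0,8]'
python3 -m creep '[0,0,2,0,0,0,8,0,0,4,0,0,0,8,0,0,5,0,0,0,8,0,0,5,0,0,0,8]'
```

```text
time: 22.62
ee_pos: [543.1, 90.9, 298.3]
ee_rot: [-0.0, 0.011, 1.0, 0.0]
contact_force: [-0.4, -0.1, -1.2]
grip_width: 13.9
grasp_force: 20.0
time: 22.95
ee_pos: [543.2, 90.9, 293.4]
ee_rot: [-0.0, 0.011, 1.0, 0.0]
contact_force: [-0.2, 0.7, -2.1]
grip_width: 13.9
grasp_force: 20.0
```

```bash
python3 -m creep '[0,0,1,0,0,0,8,0,0,2,0,0,0,8,0,0,2,0,0,0,8]'
```

```text
time: 23.2
ee_pos: [543.4, 90.9, 292.5]
ee_rot: [0.0, 0.011, 1.0, -0.0]
contact_force: [-3.5, -0.2, 2.2]
grip_width: 13.4
grasp_force: 20.0
```

```bash
python3 -m creep '[0,0,-0.5,0,0,0,36,0,0,-0.5,0,0,0,36,0,0,-0.5,0,0,0,36,0,0,-30,0,0,0,36,0,0,-65,0,0,0,36,-10,30,-75,0,0,0,50,-20,70,-75,0,0,0,50,-30,110,-75,0,0,-6,50,-35,150,-75,0,0,-12,50,-40,190,-75,0,0,-17,50,-40,230,-75,0,0,-17.5,50,-40,260,-75,0,0,-17.5,50,-40,270,-75,0,0,-17.5,50,-40,270,-75,0,0,-17.5,50]'
python3 - <<'E'
from h import *
np.set_printoptions(precision=1,suppress=True)
t=cap("top");s=cap("side")
for k in HS: print(k,blobs(t,k,15))
h=cv2.cvtColor(t["color"],cv2.COLOR_RGB2HSV);m=((h[...,1]<70)&(h[...,2]>90)).astype(np.uint8);m[:,:228]=0;m[:168]=0;m[200:]=0;m[:,255:]=0
rc=cv2.boxPoints(cv2.minAreaRect(cv2.convexHull(np.argwhere(m)[:,::-1].astype(np.float32))));W=np.array([onz(t,*p,96.5) for p in rc]);print(W.mean(0),W)
row(585,363.2,110,106.3);row(585,363.2,29,106.3)
cv2.imwrite("pics/a9.png",np.hstack([cv2.resize(s["color"][200:280,200:300],(500,400),interpolation=2),cv2.resize(t["color"][160:210,220:260],(300,400),interpolation=2)])[...,::-1])
E
```

```text
time: 24.37
ee_pos: [588.6, 362.2, 366.2]
ee_rot: [-0.0, -0.143, 0.99, 0.0]
contact_force: [0.0, -0.3, 0.3]
grip_width: 49.9
grasp_force: 0.0
red [(1085, [273.1, 107.8], [220, 98, 111, 49]), (35, [241.5, 182.1], [240, 178, 4, 9]), (35, [240.6, 196.6], [232, 196, 20, 2]), (60, [3.0, 307.5], [0, 303, 7, 10])]
yellow [(564, [264.4, 183.3], [255, 169, 20, 29]), (40, [170.2, 174.9], [168, 170, 6, 10]), (35, [242.0, 209.0], [239, 207, 7, 5]), (33, [308.8, 210.0], [306, 208, 7, 5])]
green [(523, [287.0, 183.7], [278, 170, 19, 28]), (35, [356.5, 174.1], [355, 170, 4, 9]), (1120, [442.9, 328.4], [421, 310, 45, 38])]
blue [(515, [309.3, 183.9], [300, 170, 20, 28]), (34, [368.4, 213.8], [366, 210, 6, 9]), (112, [90.7, 325.3], [83, 318, 14, 16])]
[542.4  89.7  96.5] [[585.7 123.4  96.5]
 [584.9  55.8  96.5]
 [499.   56.2  96.5]
 [499.8 123.5  96.5]]
shift [ 2.9  5.1 85. ] turn [-0.1 -0.  -0. ] from grasp [589.3 359.2 195. ]
shift [  2.9   5.2 166. ] turn [-0.1 -0.  -0. ] from grasp [589.3 359.2 195. ]
```

View pics/a9.png

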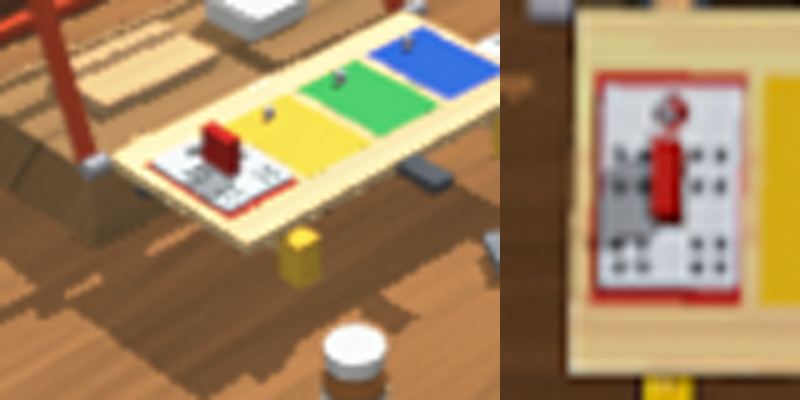

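Red is seated: the pin shows in its hole (672,112 in the right panel), and it lies flat and square. Now yellow.

```bash
python3 -m creep '[3,5,40,0,0,0,50,3,5,80,0,0,0,50,3,5,120,0,0,0,50,3,5,145,0,0,0,50,3,5,166,0,0,0,50,3,5,166,0,0,0,50,3,5,166,0,0,0,30,3,5,166,0,0,0,8,3,5,166,0,0,0,8,3,5,166,0,0,0,8,3,5,166,0,0,0,8,3,5,166,0,0,0,8]' 20
python3 -m creep '[0,0,-10,0,0,0,8,0,0,-40,0,0,0,8,0,0,-80,0,0,0,8,0,0,-120,0,0,0,8,0,0,-145,0,0,0,8,0,0,-145,0,0,0,8,0,0,-145,0,0,0,8,0,0,-145,0,0,0,8]'
python3 -c "
from h import *
row(541.2,12,150,88.8)"
```

```text
time: 25.47
ee_pos: [585.0, 363.8, 201.2]
ee_rot: [0.0, -0.141, 0.99, -0.0]
contact_force: [0.1, -0.3, 2.5]
grip_width: 13.8
grasp_force: 20.0
time: 26.13
ee_pos: [584.2, 363.7, 343.7]
ee_rot: [-0.002, -0.141, 0.99, -0.0]
contact_force: [-0.5, 0.3, -2.7]
grip_width: 13.8
grasp_force: 20.0
shift [ 139.7 -325.6   22.9] turn [-0.  -0.2 17.5] from grasp [584.2 363.7 172.3]
```

```bash
python3 -m creep '[13,-30,-5,0,0,0,8,27,-63,-5,0,0,3,8,42,-97,-5,0,0,6,8,56,-130,-5,0,0,9,8,70,-163,-5,0,0,12,8,84,-196,-5,0,0,15,8,98,-228,-5,0,0,17.5,8,112,-260,-5,0,0,17.5,8,126,-293,-5,0,0,17.5,8,136,-315,-5,0,0,17.5,8,140,-326,5,0,0,17.5,8,140,-326,15,0,0,17.5,8,140,-326,20,0,0,17.5,8,140,-326,20,0,0,17.5,8,140,-326,20,0,0,17.5,8]'
python3 -c "
from h import *
row(541.2,12,122,88.8)"
```

```text
time: 27.38
ee_pos: [541.4, 13.3, 324.3]
ee_rot: [-0.001, 0.01, 1.0, 0.0]
contact_force: [0.6, 0.2, -1.8]
grip_width: 13.8
grasp_force: 20.0
shift [ 0.1 -1.3 30.9] turn [ 0.1 -0.2  0.1] from grasp [541.4  13.3 152.9]
```

```bash
python3 -m creep '[0,-1,8,0,0,0,8,0,-1,15,0,0,0,8,0,-1,20,0,0,0,8,0,-1,23,0,0,0,8,0,-1,25,0,0,0,8,0,-1,25,0,0,0,8]'
python3 -m creep '[0,0,2,0,0,0,8,0,0,4,0,0,0,8,0,0,6,0,0,0,8,0,0,7,0,0,0,8,0,0,7,0,0,0,8]'
```

```text
time: 27.88
ee_pos: [541.5, 10.8, 300.1]
ee_rot: [-0.0, 0.011, 1.0, 0.0]
contact_force: [-0.0, 0.3, -2.6]
grip_width: 13.6
grasp_force: 20.0
time: 28.3
ee_pos: [541.6, 10.8, 293.4]
ee_rot: [-0.0, 0.011, 1.0, 0.0]
contact_force: [-0.3, -0.1, -1.3]
grip_width: 14.1
grasp_force: 20.0
```

```bash
python3 -m creep '[0,0,1,0,0,0,8,0,0,2,0,0,0,8,0,0,2,0,0,0,8]'
python3 -m creep '[0,0,-0.5,0,0,0,36,0,0,-0.5,0,0,0,36,0,0,-0.5,0,0,0,36,0,0,-30,0,0,0,36,0,0,-65,0,0,0,36,-10,-30,-75,0,0,0,50,-20,-70,-75,0,0,0,50,-30,-110,-75,0,0,0,50,-30,-150,-75,0,0,0,50,-30,-190,-75,0,0,0,50,-35,-230,-75,0,0,0,50,-40,-270,-75,0,0,0,50,-40,-310,-75,0,0,0,50,-40,-336,-75,0,0,0,50,-40,-336,-75,0,0,0,50,-40,-336,-75,0,0,0,50]'
python3 - <<'E'
from h import *
np.set_printoptions(precision=1,suppress=True)
t=cap("top");s=cap("side")
for k in HS: print(k,blobs(t,k,15))
row(579,-325.7,110,89);row(579,-325.7,29,89)
cv2.imwrite("pics/a10.png",np.hstack([cv2.resize(s["color"][200:260,200:300],(500,300),interpolation=2),cv2.resize(t["color"][160:210,225:275],(300,300),interpolation=2)])[...,::-1])
E
```

```text
time: 28.55
ee_pos: [541.8, 10.7, 291.9]
ee_rot: [0.0, 0.011, 1.0, -0.0]
contact_force: [-0.0, -0.9, -1.2]
grip_width: 13.5
grasp_force: 20.0
time: 29.88
ee_pos: [574.0, -327.3, 366.5]
ee_rot: [0.0, 0.012, 1.0, 0.0]
contact_force: [-0.2, -0.2, -0.2]
grip_width: 50.1
grasp_force: 0.0
red [(1105, [272.6, 108.4], [220, 98, 111, 60]), (35, [241.5, 182.1], [240, 178, 4, 9]), (35, [240.6, 196.6], [232, 196, 20, 2]), (84, [4.3, 307.1], [0, 303, 10, 10])]
yellow [(31, [257.1, 175.8], [255, 169, 12, 21]), (35, [264.5, 182.1], [263, 178, 4, 9]), (31, [263.2, 196.6], [255, 195, 20, 3]), (21, [241.9, 209.5], [239, 207, 6, 5])]
green [(523, [287.0, 183.7], [278, 170, 19, 28]), (19, [356.6, 176.1], [355, 174, 4, 5]), (1121, [442.9, 328.4], [421, 310, 45, 38])]
blue [(513, [309.3, 183.9], [300, 170, 20, 28]), (34, [368.4, 213.8], [366, 210, 6, 9]), (145, [91.2, 325.9], [83, 318, 16, 16])]
shift [-4.5 -0.5 85.2] turn [ 0.  -0.  -0.2] from grasp [ 574.5 -325.1  195.2]
shift [ -4.5  -0.6 166.2] turn [ 0.  -0.  -0.2] from grasp [ 574.5 -325.1  195.2]
```

View pics/a10.png

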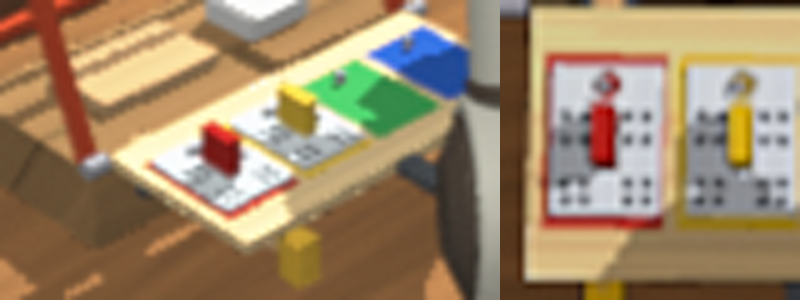

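Yellow is seated too, with its pin visible in the hole. Now green.

```bash
python3 -m creep '[-4,0,40,0,0,0,50,-4,-1,80,0,0,0,50,-4,-1,120,0,0,0,50,-4,-1,145,0,0,0,50,-4,-1,166,0,0,0,50,-4,-1,166,0,0,0,50,-4,-1,166,0,0,0,30,-4,-1,166,0,0,0,8,-4,-1,166,0,0,0,8,-4,-1,166,0,0,0,8,-4,-1,166,0,0,0,8,-4,-1,166,0,0,0,8]' 20
python3 -m creep '[0,0,-10,0,0,0,8,0,0,-40,0,0,0,8,0,0,-80,0,0,0,8,0,0,-120,0,0,0,8,0,0,-150,0,0,0,8,0,0,-150,0,0,0,8,0,0,-150,0,0,0,8,0,0,-150,0,0,0,8]'
python3 -c "
from h import *
row(539.5,-68,150,88.8)"
```

```text
time: 30.98
ee_pos: [578.5, -326.9, 201.2]
ee_rot: [0.0, 0.011, 1.0, 0.0]
contact_force: [0.2, 2.1, 3.0]
grip_width: 13.9
grasp_force: 20.0
time: 31.65
ee_pos: [577.9, -326.9, 349.7]
ee_rot: [-0.001, 0.011, 1.0, 0.001]
contact_force: [0.3, 0.5, -1.8]
grip_width: 14.1
grasp_force: 20.0
shift [ 44.1 258.   28.7] turn [ 0.1 -0.1 -0.1] from grasp [ 577.9 -326.9  178.3]
```

```bash
python3 -m creep '[5,30,0,0,0,0,8,11,65,0,0,0,0,8,18,100,0,0,0,0,8,24,135,0,0,0,0,8,29,170,0,0,0,0,8,35,205,0,0,0,0,8,40,235,0,0,0,0,8,44,257,5,0,0,0,8,44,258,15,0,0,0,8,44,258,25,0,0,0,8,44,258,25,0,0,0,8,44,258,25,0,0,0,8]'
python3 -c "
from h import *
row(539.5,-68,122,88.8)"
```

```text
time: 32.65
ee_pos: [539.5, -69.1, 323.7]
ee_rot: [-0.002, 0.011, 1.0, 0.0]
contact_force: [0.7, -0.6, -2.4]
grip_width: 13.8
grasp_force: 20.0
shift [-0.1  1.1 30.3] turn [ 0.  -0.2 -0.1] from grasp [539.5 -69.1 152.3]
```

```bash
python3 -m creep '[0,1,8,0,0,0,8,0,1,15,0,0,0,8,0,1,20,0,0,0,8,0,1,23,0,0,0,8,0,1,25,0,0,0,8,0,1,25,0,0,0,8]'
python3 -m creep '[0,0,2,0,0,0,8,0,0,4,0,0,0,8,0,0,6,0,0,0,8,0,0,7,0,0,0,8,0,0,8,0,0,0,8,0,0,8,0,0,0,8]'
```

```text
time: 33.15
ee_pos: [539.8, -67.3, 300.2]
ee_rot: [-0.0, 0.011, 1.0, 0.0]
contact_force: [-0.0, -0.4, -1.2]
grip_width: 14.0
grasp_force: 20.0
time: 33.65
ee_pos: [539.9, -67.2, 292.5]
ee_rot: [-0.0, 0.011, 1.0, 0.0]
contact_force: [0.4, 0.6, -1.1]
grip_width: 13.9
grasp_force: 20.0
```

```bash
python3 -m creep '[0,0,1,0,0,0,8,0,0,1,0,0,0,8,0,0,1,0,0,0,36,0,0,1,0,0,0,36,0,0,1,0,0,0,36,0,0,-30,0,0,0,36,0,0,-65,0,0,0,36,20,-30,-75,0,0,0,50,35,-65,-75,0,0,0,50,45,-100,-75,0,0,-3,50,55,-135,-75,0,0,-6,50,65,-170,-75,0,0,-9,50,75,-205,-75,0,0,-12,50,90,-240,-75,0,0,-15,50,102,-275,-75,0,0,-18.5,50,102,-295,-75,0,0,-18.5,50,102,-297,-75,0,0,-18.5,50,102,-297,-75,0,0,-18.5,50]'
python3 - <<'E'
from h import *
t=cap("top");s=cap("side")
print("blue",blobs(t,"blue",15),blobs(s,"blue",15))
row(432,-364.3,29,107.3)
cv2.imwrite("pics/a11.png",np.hstack([cv2.resize(s["color"][190:250,230:350],(500,250),interpolation=2),cv2.resize(t["color"][160:245,225:395],(300,150),interpolation=2)[:,:],][:1]+[cv2.resize(t["color"][160:210,225:285],(300,250),interpolation=2)])[...,::-1])
E
```

```text
time: 35.15
ee_pos: [431.3, -362.7, 367.6]
ee_rot: [0.0, -0.149, 0.989, 0.0]
contact_force: [0.3, 0.6, -0.0]
grip_width: 50.4
grasp_force: 0.0
blue [(515, [309.3, 183.9], [300, 170, 20, 28]), (117, [90.8, 325.4], [83, 318, 14, 16])] [(1996, [429.9, 90.7], [403, 69, 57, 46]), (117, [284.7, 211.5], [275, 206, 18, 13]), (426, [217.4, 409.5], [206, 398, 23, 22])]
shift [  0.9  -3.4 167.1] turn [ 0.1  0.  -0. ] from grasp [ 431.9 -361.   196.1]
```

View pics/a11.png

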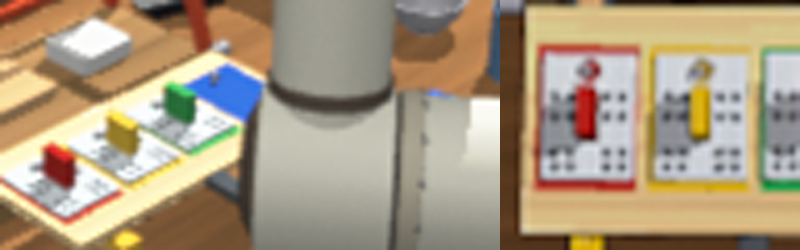

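Green looks flat in its bay (180,100). Blue is hidden by the arm in both views, so I'll step aside and check it has not been knocked.

```bash
python3 -m creep '[0,40,0,0,0,0,50,0,80,0,0,0,0,50,0,120,0,0,0,0,50,0,150,0,0,0,0,50,0,180,0,0,0,0,50,0,180,0,0,0,0,50,0,180,0,0,0,0,50]'
python3 - <<'E'
from h import *
t=cap("top");s=cap("side")
print("blue",blobs(t,"blue",15),blobs(s,"blue",15))
print("green",blobs(t,"green",15))
row(432,-364.3,195,107.3)
E
```

```text
time: 35.83
ee_pos: [378.1, -187.9, 367.7]
ee_rot: [0.0, -0.152, 0.988, -0.0]
contact_force: [-0.0, -0.6, 1.1]
grip_width: 49.9
grasp_force: 0.0
blue [(515, [309.3, 183.9], [300, 170, 20, 28]), (34, [368.4, 213.8], [366, 210, 6, 9]), (171, [91.9, 325.2], [83, 318, 17, 16])] [(1956, [430.4, 90.5], [403, 69, 57, 46]), (139, [285.9, 211.8], [275, 206, 21, 13]), (25, [335.7, 214.0], [333, 212, 7, 5]), (429, [217.5, 409.4], [206, 397, 23, 23])]
green [(30, [287.0, 181.5], [286, 177, 3, 10]), (38, [287.0, 196.5], [278, 196, 19, 2]), (1122, [442.9, 328.4], [421, 310, 45, 38])]
shift [   0.9 -182.5    1.9] turn [-0.1  0.   0. ] from grasp [ 378.5 -189.8  196.7]
```

Blue is unmoved at (368.4,213.8). Return, descend and grip.

```bash
python3 -m creep '[1,-40,0,0,0,0,50,1,-80,0,0,0,0,50,1,-120,0,0,0,0,50,1,-155,0,0,0,0,50,1,-183,0,0,0,0,50,1,-183,0,0,0,0,50,1,-183,40,0,0,0,50,1,-183,80,0,0,0,50,1,-183,110,0,0,0,50,1,-183,110,0,0,0,50]' 20
python3 -c "
from h import *
row(432,-364.3,29,107.3)"
```

```text
time: 36.77
ee_pos: [429.4, -362.8, 250.4]
ee_rot: [-0.003, -0.15, 0.989, 0.006]
contact_force: [-0.1, 1.5, -1.3]
grip_width: 49.7
grasp_force: 0.0
shift [-2.3 -2.8 49.9] turn [ 0.7 -0.3 -0.1] from grasp [ 429.4 -362.8   79. ]
```

```bash
python3 -m creep '[0,0,20,0,0,0,50,0,0,40,0,0,0,50,0,0,57,0,0,0,50,0,0,57,0,0,0,50,0,0,57,0,0,0,30,0,0,57,0,0,0,8,0,0,57,0,0,0,8,0,0,57,0,0,0,8,0,0,57,0,0,0,8,0,0,57,0,0,0,8]' 20
python3 -m creep '[0,0,-10,0,0,0,8,0,0,-40,0,0,0,8,0,0,-80,0,0,0,8,0,0,-120,0,0,0,8,0,0,-150,0,0,0,8,0,0,-150,0,0,0,8,0,0,-150,0,0,0,8,0,0,-150,0,0,0,8]'
python3 -c "
from h import *
row(537.8,-148,150,88.8)"
```

```text
time: 37.6
ee_pos: [431.7, -365.2, 201.5]
ee_rot: [0.0, -0.15, 0.989, -0.0]
contact_force: [0.8, -0.7, 4.8]
grip_width: 13.8
grasp_force: 20.0
time: 38.27
ee_pos: [431.1, -364.7, 349.8]
ee_rot: [-0.0, -0.15, 0.989, 0.001]
contact_force: [-1.1, 0.3, -1.6]
grip_width: 13.7
grasp_force: 20.0
shift [-166.1  175.2   28.5] turn [ 0.1 -0.1 18.5] from grasp [ 431.1 -364.7  178.4]
```

```bash
python3 -m creep '[-20,21,0,0,0,2,8,-45,47,0,0,0,5,8,-70,74,0,0,0,8,8,-95,100,0,0,0,11,8,-120,127,0,0,0,14,8,-142,150,0,0,0,17,8,-158,167,0,0,0,18.5,8,-166,175,5,0,0,18.5,8,-166,175,15,0,0,18.5,8,-166,175,25,0,0,18.5,8,-166,175,25,0,0,18.5,8,-166,175,25,0,0,18.5,8]'
python3 -c "
from h import *
row(537.8,-148,122,88.8)"
```

```text
time: 39.27
ee_pos: [537.1, -149.8, 323.8]
ee_rot: [-0.002, 0.012, 1.0, 0.001]
contact_force: [-0.4, -0.8, -1.7]
grip_width: 13.5
grasp_force: 20.0
shift [-0.7  1.8 30.4] turn [ 0.1 -0.2 -0.1] from grasp [ 537.1 -149.8  152.4]
```

```bash
python3 -m creep '[0,1,8,0,0,0,8,0,1,15,0,0,0,8,0,1,20,0,0,0,8,0,1,23,0,0,0,8,0,1,25,0,0,0,8,0,1,25,0,0,0,8]'
python3 -m creep '[0,0,2,0,0,0,8,0,0,4,0,0,0,8,0,0,6,0,0,0,8,0,0,7,0,0,0,8,0,0,8,0,0,0,8,0,0,9,0,0,0,8,0,0,9,0,0,0,8]'
```

```text
time: 39.77
ee_pos: [538.0, -147.7, 300.2]
ee_rot: [-0.0, 0.011, 1.0, 0.0]
contact_force: [0.4, -0.6, -1.1]
grip_width: 14.1
grasp_force: 20.0
time: 40.35
ee_pos: [538.2, -147.8, 292.3]
ee_rot: [0.0, 0.011, 1.0, -0.0]
contact_force: [-1.1, 1.1, 0.8]
grip_width: 13.7
grasp_force: 20.0
```

Seated. Release, rise and back away clear of the flap, then do the final check.

```bash
python3 -m creep '[0,0,0,0,0,0,36,0,0,0,0,0,0,36,0,0,0,0,0,0,36,0,0,-30,0,0,0,36,0,0,-65,0,0,0,36,0,0,-100,0,0,0,36,35,-15,-130,0,0,0,36,70,-30,-150,0,0,0,36,105,-60,-160,0,0,0,36,140,-90,-160,0,0,0,36,170,-125,-160,0,0,0,36,170,-160,-160,0,0,0,36,170,-180,-160,0,0,0,36,170,-180,-160,0,0,0,36,170,-180,-160,0,0,0,36]'
python3 - <<'E'
from h import *
np.set_printoptions(precision=1,suppress=True)
t=cap("top");s=cap("side")
for k in HS: print(k,[b for b in blobs(t,k,12) if 225<b[1][0]<325 and b[1][1]>165])
cv2.imwrite("pics/a12.png",np.vstack([cv2.resize(t["color"][155:220,220:330],(680,400),interpolation=2)[:340],cv2.resize(s["color"][195:255,220:340],(680,340),interpolation=2)[:250]])[...,::-1])
E
```

```text
time: 41.6
ee_pos: [363.8, -325.0, 451.6]
ee_rot: [0.0, 0.012, 1.0, 0.0]
contact_force: [-0.3, 1.0, 0.5]
grip_width: 36.3
grasp_force: 0.0
red [(14, [238.6, 169.1], [233, 169, 13, 2]), (35, [241.5, 182.1], [240, 178, 4, 9]), (35, [240.6, 196.6], [232, 196, 20, 2])]
yellow [(31, [257.1, 175.8], [255, 169, 12, 21]), (36, [264.5, 182.0], [263, 177, 4, 10]), (26, [262.9, 196.8], [255, 196, 20, 2]), (35, [242.0, 209.0], [239, 207, 7, 5]), (33, [308.8, 210.0], [306, 208, 7, 5])]
green [(30, [287.0, 181.5], [286, 177, 3, 10]), (38, [287.0, 196.5], [278, 196, 19, 2])]
blue [(30, [310.0, 182.5], [309, 178, 3, 10]), (20, [308.6, 197.0], [300, 196, 19, 2])]
```

View pics/a12.png

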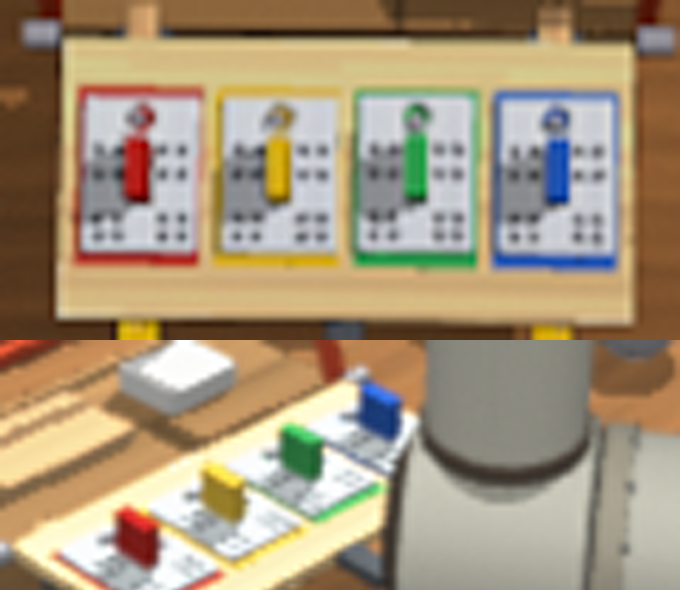

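All four screens lie flat and square, with the pins visible in the holes at (141,117), (279,118), (416,118) and (556,119). Hand in.

```bash
python3 -c "
from h import *
print(sign_off())"
```

```text
the job is handed in; nothing more can be done
None
```

I've handed the job in: both supports were pulled out to their stops, then the flap was lowered level onto them. The final pictures show the red, yellow, green and blue screens flat and square in their own bays, each with its pin through the hole; the sign-off gave no verdict.

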